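Unlatch the due slide cassette and hold it up

ROBOT

A 7-joint arm with a two-finger parallel gripper is mounted at the origin on a cart in front of the work surface, level with it; the furniture and walls round the work are solid. World frame = base frame: x ahead of the robot, y to its left, z up, the work surface at z = 0. Lengths are in m, angles in rad, forces in N, time in s.
With the tool pointing down it reaches from about 0.425 to 0.875 m from the base axis. Payload 8.4 kg.
Tool frame: the origin (TCP) lies at the very end of the fingers, on their centre line; the grasp point (between the pads) lies 19 mm behind it; z points along the fingers, y is the line along which they close (so a half turn about z gives the same grasp; the last joint's range is limited). The gripper opens to 87 mm and grips with 3 to 60 N. Pads are 19 mm wide; open, the fingers measure 117 mm over their backs; the gripper's body (75 mm by 190 mm) begins 51 mm behind the grasp point.
Start: joints at [-1.257, 0.333, 0.04, 1.465, -0.013, 1.343, -0.059], TCP at [0.261, 0.595, 0.223] pointing down, gripper open.
Joint ranges: [-2.58, 2.58], [-0.38, 2.09], [-1.3, 1.39], [0.25, 2.4], [-1.5, 4.64], [0.08, 2.09], [-2.65, 2.65]. Speed limits (rad/s): [2.22, 2.22, 2.79, 2.79, 3.14, 3.14, 3.14].

INTERFACE

Orientations are given as a 3x3 rotation matrix whose columns are the frame's x, y, z axes.
In Python, from rig import get_state, imaging, sign_off gives the robot as it stands. The module is installed in compiled form; this text tells all that it offers.
- The arm moves only by the tool send_rows, never from a script. Its argument "series" is a list of rows, each a list of 4 numbers: the shift along the tool's x, y, z in cm, then the turn about the tool's z in degrees. A call has 1 to 5 rows; each row shifts and turns the commanded pose from where the row before left it, along the tool's axes as they then stand; what a row does not reach is not made up. A row lasts 1/10 s, in which the tool goes at most 50 mm and 8.59 degrees, less where a joint would pass 70% of its speed; a pose out of reach is approached as far as the arm can. A call with a gripper value outside its range is refused whole. "gripper" is the gripper command: -1 is shut, 1 is fully open, values between are in proportion, set as the call begins (left out, the last holds). The fingers move at their own pace and stop on an object; "force" is the grip in N (left out, the last holds). Time passes only in rows, so rows that do not move let the fingers close. It gives the time, the measured TCP pose, the force, the opening and the grip force at its end, in the units of the state.
- get_state(): the state, without advancing time (a new reading comes with each control period).
- imaging.grab_frame(name): name is "side" or "top" or "wrist"; returns the picture (384x512x3 uint8, red, green, blue); there is no depth.
- imaging.get_calibration(name): a dict with "vfov" (degrees; the focal length in pixels is half the picture's height over the tangent of half this angle, whatever the lens; pixels are square), "cx", "cy" (the principal point, pixels), "dist" ([k1, k2, p1, p2, k3] as OpenCV has them; the pictures are not rectified), "T" (4x4, takes a point from camera to world coordinates). Camera axes: x right, y up, looking along -z (the intrinsics and any distortion apply to the point x, -y, -z); pixel columns grow to the right and rows downward; lengths in m; the calibration is good to about 2 mm. A picture is of the moment at which its call begins: read the wrist's pose just before it. get_calibration takes no time and is no camera call; for the wrist camera it gives the pose at the moment of the call.
- sign_off(): hands the job in; it is judged then, once.
Trained networks look in the newest picture that a camera, given by its name, has taken for a name from the list of things; names that differ only in an ending like _2 or _b are one class to them, and where a whole thing is asked for, a point or a joint stands for the part that bears it (a point fixed in the world has none). Each returns a list of dicts, best first, with "confidence" (0 to 1); they miss things now and then, are a little off and sometimes report something else, mostly with a low value. They report only what shows in the picture. A call takes as long as a camera call. They do not tell look-alikes from the thing itself.
- imaging.recognise(camera, label): "location" ([x, y, z] in m, in world coordinates, good to about 4 mm: the middle of the surface that is visible of it).
The state is a dict: "t": time; "qpos": joint angles; "qvel": joint speeds; "joint_torque": joint torques, N m; "tool_pos": TCP position; "tool_rot": TCP orientation; "ft_force": force on the tool from outside, world axes, zero at the start; "ft_torque": the same for the moment, N m; "finger_gap": finger opening in m; "gripper_force": force on a finger pad.
Only numpy, scipy, OpenCV 4.12 (cv2) and the standard library are available. Lean on these libraries where they do the work, as an engineer would, in place of code of your own. Each camera call takes 0.05 s, during which the arm holds its last target. There are 200 camera calls.

TASK

Two slide cassettes are latched in their docks on the counter; the bench timer lies in front of the dock whose slides are due, a petri dish in front of the other. Pinch the two side catches of the due cassette together while it is still seated so that it unlatches, lift it straight up out of the dock, and finish holding it by the pinched catches, level and still, with its underside about 15 cm above the counter. Leave the other cassette latched in its dock and do not push the other things about.

Things in the scene. Friction and masses are not known exactly. Their poses are not given: they have to be found in the camera images.
- dock_1: Grey dock of cassette_1, fixed, base 108 (x) x 100 (y) x 8 mm, on the robot's left. Origin: centre of its underside; -x is its front, towards the robot; yaw within 0.35 rad. At +y and -y stand aluminium keepers with lips, tops 27 mm above the counter, 30.5 to 46 mm from the middle, 36 mm long: keep fingertips above them. Guides, up to 25 mm high, leave the cassette 1.5 mm of play.
- dock_2: Grey dock of cassette_2, fixed, base 108 (x) x 100 (y) x 8 mm, on the robot's right. Origin: centre of its underside; -x is its front, towards the robot; yaw within 0.35 rad. At +y and -y stand aluminium keepers with lips, tops 27 mm above the counter, 30.5 to 46 mm from the middle, 36 mm long: keep fingertips above them. Guides, up to 25 mm high, leave the cassette 1.5 mm of play.
- cassette_1: White slide cassette 1, 84 (x) x 34 (y) mm, with five glass slides, a bridge block at its middle (26 x 34 mm, top 62 mm above the underside) and a grey spring catch on each long side. Origin: centre of its underside, 8 mm above the counter when home in dock_1; z up; axes agree with the dock's. About 0.18 kg. Lifts out when both catches are in by over 3.5 mm.
- cassette_2: White slide cassette 2, 84 (x) x 34 (y) mm, with five glass slides, a bridge block at its middle (26 x 34 mm, top 62 mm above the underside) and a grey spring catch on each long side. Origin: centre of its underside, 8 mm above the counter when home in dock_2; z up; axes agree with the dock's. About 0.18 kg. Lifts out when both catches are in by over 3.5 mm.
- cassette_1_grip (a point): Point of cassette_1 midway between its two finger pads, 54 mm above its underside (62 mm above the counter when home). Each pad is 24 mm wide (x) and reaches from 38 to 68 mm above the underside; its outer face lies 28 mm to +y or -y of this point: 56 mm over both pads when free, 44 mm when both are fully in. Axes as the cassette's.
- cassette_2_grip (a point): Point of cassette_2 midway between its two finger pads, 54 mm above its underside (62 mm above the counter when home). Each pad is 24 mm wide (x) and reaches from 38 to 68 mm above the underside; its outer face lies 28 mm to +y or -y of this point: 56 mm over both pads when free, 44 mm when both are fully in. Axes as the cassette's.
- cassette_1_left (a joint): The left (+y) catch of cassette_1: 0 sprung out (latched), 0.006 m pushed fully in to its stop; 1.2 N to start, 3.6 N at the stop, springs back when let go. An upright plate; its nose, 4 to 10.5 mm above the cassette's underside, reaches 34 mm from the middle and lies under the dock's lip (1.5 mm play upward, 3.5 mm overlap).
- cassette_1_right (a joint): The right (-y) catch of cassette_1: 0 sprung out (latched), 0.006 m pushed fully in to its stop; 1.2 N to start, 3.6 N at the stop, springs back when let go. An upright plate; its nose, 4 to 10.5 mm above the cassette's underside, reaches 34 mm from the middle and lies under the dock's lip (1.5 mm play upward, 3.5 mm overlap).
- cassette_2_left (a joint): The left (+y) catch of cassette_2: 0 sprung out (latched), 0.006 m pushed fully in to its stop; 1.2 N to start, 3.6 N at the stop, springs back when let go. An upright plate; its nose, 4 to 10.5 mm above the cassette's underside, reaches 34 mm from the middle and lies under the dock's lip (1.5 mm play upward, 3.5 mm overlap).
- cassette_2_right (a joint): The right (-y) catch of cassette_2: 0 sprung out (latched), 0.006 m pushed fully in to its stop; 1.2 N to start, 3.6 N at the stop, springs back when let go. An upright plate; its nose, 4 to 10.5 mm above the cassette's underside, reaches 34 mm from the middle and lies under the dock's lip (1.5 mm play upward, 3.5 mm overlap).
- timer: White bench timer lying face up, 62 x 68 x 20 mm, with a display and three round keys; loose; origin at the centre of its underside. It lies in front of one of the docks, about 108 mm from that dock's origin: that dock's slides are due. Bystander otherwise. (Far to its left stands fixed furniture to keep clear of: a centrifuge from x 0.37 to 0.83, y above 0.48, 0.35 m high.)
- petri_dish: Round flat petri dish, 61 mm across, 16 mm high, loose; origin at the centre of its underside. It lies in front of the dock that is not due, about 108 mm from its origin. Bystander.
- marker: Marker pen, 126 mm long, 13 mm thick, lying loose between the docks; bystander. Origin under its middle.
- forceps: Forceps, 133 x 20 x 9 mm, lying loose between the docks, nearer the robot; bystander. Origin under the middle.
There are look-alikes about, which are no part of the job. What is shaped like the dock_2 but orange is not meant.

How it is judged:
By the outcome, as a careful person would: the job done as asked, in the order asked, and still so for the second after the job is handed in, while the arm keeps its last pose, push and grip.
It also fails if it takes over 35 s, if anything falls off the work surface, if the arm or the gripper's body presses on something with over 40 N, if the wrist force passes 120 N, or if a joint passes its speed limit or range.

## Working session

There is one attempt and no reset: what is moved stays moved. The work goes in short steps, Python scripts to look and compute and a tool call to move; the robot and the scene stay as the last step left them, time stands still between calls to the robot, and variables do not carry over. Pictures are saved under pics/ and viewed, at most 10 in all, crops included, and the job is handed in when it is done.

Besides the shell and the picture viewer there is one more tool, called as a command line: name --pt "numbers of a row" for each row, then --argument value for the rest. send_rows: Moves the arm, as the interface text tells. Its arguments: {"type":"object","properties":{"series":{"type":"array","items":{"type":"array","items":{"type":"number"}}},"gripper":{"type":"number"},"force":{"type":"number"}},"required":["series"]}

```bash
mkdir -p pics; cat > h.py <<'E'
import numpy as np, cv2
from rig import get_state, imaging
def proj(c,P):
    T=np.array(c["T"]);p=(np.atleast_2d(P)-T[:3,3])@T[:3,:3]
    f=192/np.tan(np.radians(c["vfov"])/2);K=np.array([[f,0,c["cx"]],[0,f,c["cy"]],[0,0,1]])
    return cv2.projectPoints((p*[1,-1,-1]).reshape(-1,1,3),np.zeros(3),np.zeros(3),K,np.array(c["dist"],float))[0].reshape(-1,2)
def unproj(c,uv,z):
    T=np.array(c["T"]);f=192/np.tan(np.radians(c["vfov"])/2);K=np.array([[f,0,c["cx"]],[0,f,c["cy"]],[0,0,1]])
    n=cv2.undistortPoints(np.array(uv,float).reshape(-1,1,2),K,np.array(c["dist"],float)).reshape(-1,2)
    d=np.c_[n[:,0],-n[:,1],-np.ones(len(n))]@T[:3,:3].T
    return T[:3,3]+d*((z-T[2,3])/d[:,2])[:,None]
E
python3 - <<'E'
from h import *
s=get_state();print(s["t"],s["tool_pos"],np.round(s["tool_rot"],3),s["finger_gap"])
for n in ["top","side"]:
    im=imaging.grab_frame(n);cv2.imwrite(f"pics/{n}0.png",cv2.resize(im[:,:,::-1],(800,600)))
    c=imaging.get_calibration(n);print(n,np.round(c["T"],2).tolist(),c["vfov"],c["dist"])
for l in ["dock_1","cassette_1","timer","petri_dish"]:
    for r in imaging.recognise("top",l): print(l,np.round(r["location"],3),round(r["confidence"],2),proj(imaging.get_calibration("top"),r["location"]).round()*1.5625)
E
```

```text
0.0 [0.26058612 0.59497298 0.22167691] [[-0.916  0.401 -0.001]
 [ 0.401  0.916 -0.002]
 [-0.    -0.002 -1.   ]] 0.08683539514145061
top [[0.02, 0.98, -0.19, 0.28], [-1.0, 0.02, 0.01, 0.05], [0.01, 0.19, 0.98, 1.17], [0.0, 0.0, 0.0, 1.0]] 44.28629268682713 [-0.16975878  0.          0.          0.          0.        ]
side [[0.88, -0.41, 0.22, 0.76], [0.47, 0.79, -0.4, -0.48], [-0.01, 0.45, 0.89, 1.22], [0.0, 0.0, 0.0, 1.0]] 43.74378583361878 [0.0416391 0.        0.        0.        0.       ]
dock_1 [0.547 0.133 0.005] 0.84 [[348.4375 281.25  ]]
dock_1 [ 0.53  -0.153  0.006] 0.63 [[525.   293.75]]
dock_1 [0.411 0.313 0.006] 0.62 [[234.375 362.5  ]]
dock_1 [ 0.431 -0.004  0.005] 0.62 [[432.8125 353.125 ]]
cassette_1 [ 0.545 -0.141  0.065] 0.73 [[523.4375 276.5625]]
cassette_1 [0.553 0.144 0.047] 0.72 [[340.625 271.875]]
cassette_1 [ 0.537 -0.168  0.044] 0.58 [[537.5   284.375]]
cassette_1 [0.556 0.118 0.064] 0.18 [[356.25   267.1875]]
timer [ 0.434 -0.145  0.015] 0.85 [[521.875  351.5625]]
petri_dish [0.452 0.143 0.014] 0.63 [[340.625 337.5  ]]
petri_dish [0.549 0.13  0.005] 0.41 [[351.5625 279.6875]]
```

View pics/top0.png

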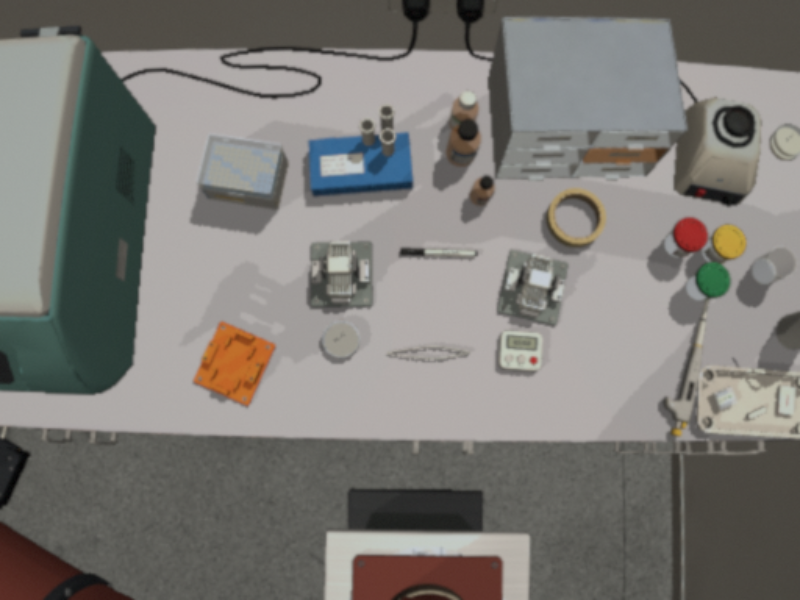

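View pics/side0.png

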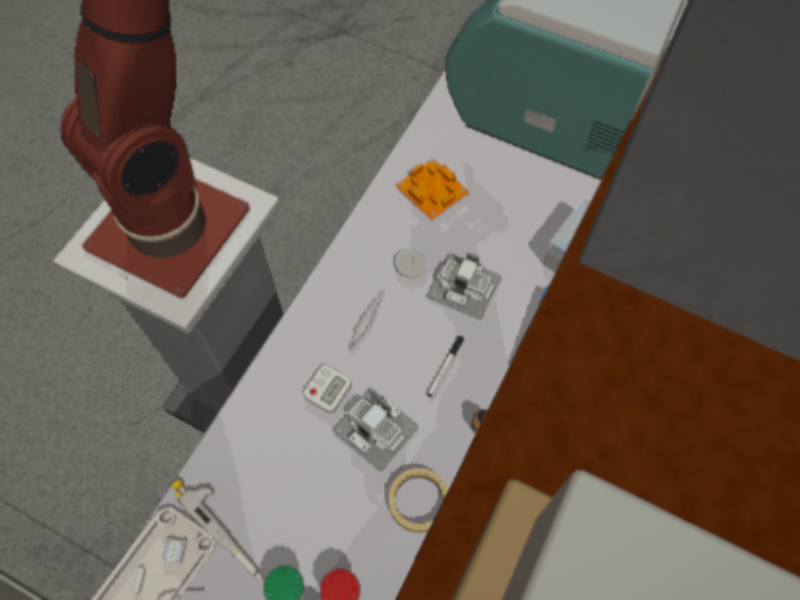

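Top view: timer (521,352) lies before the right dock (centre ≈(534,288), yaw about −0.22), petri dish (340,340) before the left. The due one is cassette_2; the orange dock at (234,362) is a look-alike.

send_rows --pt "-1.95 -4.47 0 0" --pt "-1.95 -4.47 0 0" --pt "-1.95 -4.47 0 0" --pt "-1.95 -4.47 0 0" --pt "-3.65 -2.3 0 0" --gripper 1

```text
t: 0.8
tool_pos: [0.2827, 0.3625, 0.2226]
tool_rot: [[-0.917, 0.399, -0.001], [0.399, 0.917, 0.0], [0.001, 0.0, -1.0]]
ft_force: [1.1, 0.8, 0.4]
finger_gap: 0.0873
gripper_force: 0.0
```

send_rows --pt "-3.9 -2.6 0 0" --pt "-3.9 -2.6 0 0" --pt "-3.9 -2.6 0 0" --pt "-3.9 -2.6 0 0" --pt "-3.9 -2.6 0 0"

```text
t: 1.3
tool_pos: [0.4118, 0.1655, 0.2229]
tool_rot: [[-0.916, 0.401, 0.001], [0.401, 0.916, 0.001], [-0.0, 0.001, -1.0]]
ft_force: [0.3, -0.0, -0.2]
finger_gap: 0.0871
gripper_force: 0.0
```

send_rows --pt "-3.4 -3.5 0 0" --pt "-3.4 -3.5 0 0" --pt "-3.4 -3.5 0 0" --pt "-3.4 -3.5 0 0" --pt "-3.4 -3.5 0 0"

```text
t: 1.8
tool_pos: [0.497, -0.0632, 0.223]
tool_rot: [[-0.916, 0.401, 0.001], [0.401, 0.916, 0.001], [-0.001, 0.001, -1.0]]
ft_force: [1.7, 1.0, 0.3]
finger_gap: 0.0865
gripper_force: 0.0
```

send_rows --pt "-1.5 -2 0 -4" --pt "-0.5 -1 0 -4" --pt "0 0 0 -3" --pt "0 0 0 0" --pt "0 0 0 0"

```text
t: 2.3
tool_pos: [0.5037, -0.0964, 0.2226]
tool_rot: [[-0.975, 0.22, 0.0], [0.22, 0.975, 0.0], [0.0, 0.0, -1.0]]
ft_force: [0.3, 0.4, 0.2]
finger_gap: 0.0869
gripper_force: 0.0
```

```bash
python3 - <<'E'
from h import *
s=get_state();print(s["t"],s["tool_pos"],np.round(s["tool_rot"],3))
c=imaging.get_calibration("wrist");print(np.round(c["T"],3).tolist(),c["vfov"],c["dist"])
im=imaging.grab_frame("wrist");cv2.imwrite("pics/w1.png",cv2.resize(im[:,:,::-1],(800,600)))
for l in ["dock_2","cassette_2","cassette_2_left"]:
    for r in imaging.recognise("wrist",l): print(l,np.round(r["location"],3),round(r["confidence"],2),proj(c,r["location"]).round()*1.5625)
E
```

```text
2.3 [ 0.50368668 -0.09635767  0.22256311] [[-0.975  0.22   0.   ]
 [ 0.22   0.975  0.   ]
 [ 0.     0.    -1.   ]]
[[0.22, -0.928, -0.3, 0.421], [0.976, 0.209, 0.068, -0.078], [-0.0, -0.308, 0.952, 0.386], [0.0, 0.0, 0.0, 1.0]] 60.5419337720325 [-0.00423472  0.          0.          0.          0.        ]
dock_2 [ 0.524 -0.144  0.01 ] 0.9 [[348.4375 289.0625]]
dock_2 [0.536 0.113 0.012] 0.65 [[692.1875 232.8125]]
dock_2 [ 0.532 -0.186  0.06 ] 0.28 [[284.375 334.375]]
cassette_2 [ 0.536 -0.166  0.042] 0.92 [[318.75 325.  ]]
cassette_2 [0.547 0.131 0.04 ] 0.85 [[740.625 250.   ]]
cassette_2_left [ 0.545 -0.137  0.056] 0.66 [[360.9375 334.375 ]]
```

View pics/w1.png

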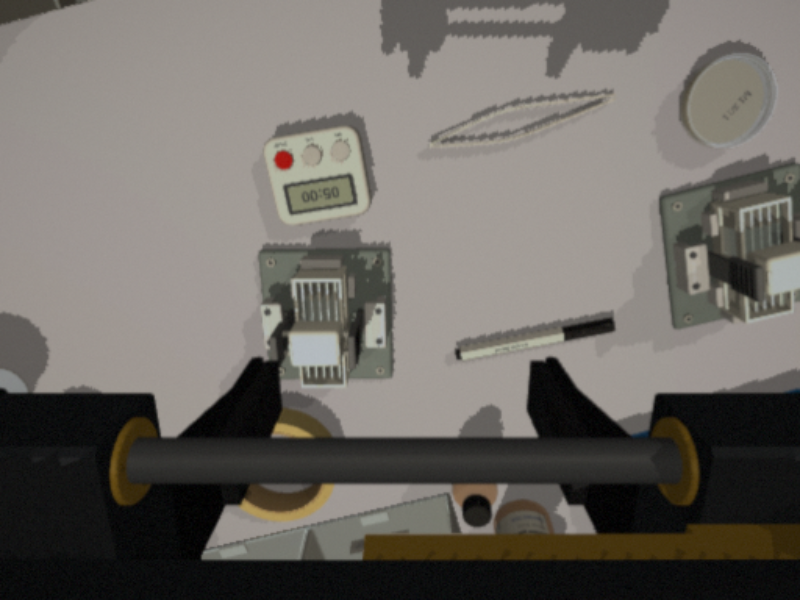

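Wrist view: cassette_2 with white bridge top corners about (290,332),(339,332),(342,366),(292,366); dock base corners (260,250),(390,247),(393,376); dock edges nearly aligned with the image.

```bash
python3 - <<'E'
from h import *
c=imaging.get_calibration("wrist")
d=unproj(c,np.array([[260,250],[390,247],[393,376]])/1.5625,0.008)
b=unproj(c,np.array([[290,332],[339,332],[342,366],[292,366]])/1.5625,0.070)
print(d.round(4),np.linalg.norm(d[0]-d[1]),np.linalg.norm(d[1]-d[2]))
print("centre dock",(d[0]+d[2])/2,"bridge",b.mean(0))
e=d[1]-d[0];print("yaw front",np.arctan2(-e[0],e[1]));e=d[2]-d[1];print("yaw side",np.arctan2(e[1],e[0]))
e=b[1]-b[0]+b[2]-b[3];print("yaw b",np.arctan2(-e[0],e[1]), b.round(4))
g=(b.mean(0)+(d[0]+d[2])/2)[:2]/2
s=get_state();v=np.array([*g,0])-s["tool_pos"];print("tool shift cm",s["tool_rot"].T@v*100)
E
```

```text
[[ 0.4801 -0.2018  0.008 ]
 [ 0.4992 -0.106   0.008 ]
 [ 0.6038 -0.1279  0.008 ]] 0.09760939042905807 0.1068533688951634
centre dock [ 0.54198045 -0.16481989  0.008     ] bridge [ 0.5431948 -0.1655168  0.07     ]
yaw front -0.19677288023138198
yaw side -0.20561057400160426
yaw b -0.21990119091926988 [[ 0.5276 -0.1788  0.07  ]
 [ 0.5346 -0.1472  0.07  ]
 [ 0.559  -0.1516  0.07  ]
 [ 0.5516 -0.1845  0.07  ]]
tool shift cm [-5.29979166 -5.87349317 22.2595844 ]
```

send_rows --pt "-2.6 -2.9 1.5 -0.6" --pt "-1.8 -2.0 2.5 0" --pt "-0.9 -1.0 4.0 0" --pt "0 0 3.5 0" --pt "0 0 0 0"

```text
t: 3.0
tool_pos: [0.5399, -0.165, 0.1034]
tool_rot: [[-0.978, 0.21, -0.008], [0.21, 0.978, 0.0], [0.008, -0.002, -1.0]]
ft_force: [-0.4, 0.6, -0.1]
finger_gap: 0.0869
gripper_force: 0.0
```

send_rows --pt "0 0 0 0" --pt "0 0 0 0"

```text
t: 3.2
tool_pos: [0.5441, -0.1655, 0.1097]
tool_rot: [[-0.978, 0.208, 0.003], [0.208, 0.978, -0.0], [-0.003, 0.001, -1.0]]
ft_force: [0.2, -0.8, 0.5]
finger_gap: 0.0872
gripper_force: 0.0
```

```bash
python3 - <<'E'
from h import *
s=get_state();print(s["t"],s["tool_pos"],np.round(s["tool_rot"],3))
c=imaging.get_calibration("wrist")
im=imaging.grab_frame("wrist");cv2.imwrite("pics/w2.png",cv2.resize(im[:,:,::-1],(800,600)))
E
```

```text
3.2 [ 0.54407381 -0.16553406  0.10965405] [[-0.978  0.208  0.003]
 [ 0.208  0.978 -0.   ]
 [-0.003  0.001 -1.   ]]
```

View pics/w2.png

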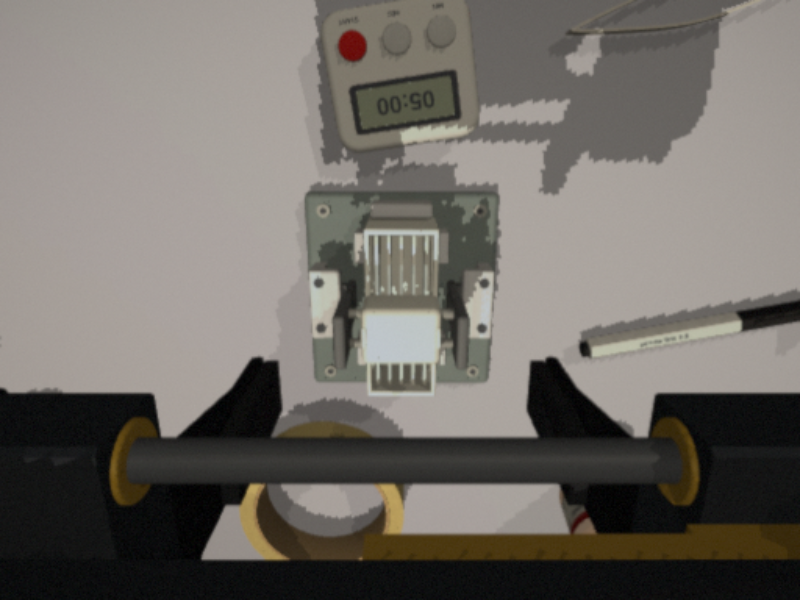

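Cassette centred between the fingers: bridge top corners (363,308),(440,309),(441,363),(361,362); dock front corners (306,193),(498,192).

```bash
python3 - <<'E'
from h import *
c=imaging.get_calibration("wrist");s=get_state()
b=unproj(c,np.array([[363,308],[440,309],[441,363],[361,362]])/1.5625,0.070)
d=unproj(c,np.array([[306,193],[498,192]])/1.5625,0.008)
R=s["tool_rot"]
for P in (b,d): print(((P-s["tool_pos"])@R*100).round(2))
print("bridge mean",((b.mean(0)-s["tool_pos"])@R*100).round(2))
E
```

```text
[[ 1.47 -1.72  3.97]
 [ 1.43  1.5   3.97]
 [-1.05  1.6   3.98]
 [-1.   -1.87  3.98]]
[[ 5.5  -4.99 10.15]
 [ 5.56  4.76 10.16]]
bridge mean [ 0.21 -0.12  3.97]
```

send_rows --pt "0.15 -0.12 1.6 0" --pt "0 0 2.0 0" --pt "0 0 2.0 0" --pt "0 0 1.0 0" --pt "0 0 0 0"

```text
t: 3.75
tool_pos: [0.5411, -0.1661, 0.0416]
tool_rot: [[-0.978, 0.208, -0.0], [0.208, 0.978, 0.0], [0.0, 0.0, -1.0]]
ft_force: [0.3, 1.0, -0.2]
finger_gap: 0.0871
gripper_force: 0.0
```

send_rows --pt "0 0 0 0" --pt "0 0 0 0"

```text
t: 3.95
tool_pos: [0.542, -0.1667, 0.0428]
tool_rot: [[-0.978, 0.209, 0.002], [0.209, 0.978, -0.0], [-0.002, 0.0, -1.0]]
ft_force: [-0.7, -0.3, 0.8]
finger_gap: 0.0866
gripper_force: 0.0
```

send_rows --pt "0 0 0 0" --pt "0 0 0 0" --pt "0 0 0 0" --pt "0 0 0 0" --pt "0 0 0 0" --gripper -1 --force 15

```text
t: 4.45
tool_pos: [0.5412, -0.1665, 0.0416]
tool_rot: [[-0.978, 0.209, -0.0], [0.209, 0.978, -0.0], [0.0, -0.0, -1.0]]
ft_force: [0.3, -0.1, 1.8]
finger_gap: 0.0552
gripper_force: 1.5
```

send_rows --pt "0 0 0 0" --pt "0 0 0 0" --pt "0 0 0 0" --pt "0 0 0 0" --pt "0 0 0 0"

```text
t: 4.95
tool_pos: [0.5412, -0.1664, 0.0418]
tool_rot: [[-0.978, 0.209, 0.0], [0.209, 0.978, 0.0], [0.0, 0.0, -1.0]]
ft_force: [-1.6, 1.2, 5.9]
finger_gap: 0.0428
gripper_force: 15.0
```

send_rows --pt "0 0 -0.2 0" --pt "0 0 -0.4 0" --pt "0 0 -0.6 0" --pt "0 0 -0.8 0" --pt "0 0 -0.8 0"

```text
t: 5.45
tool_pos: [0.5412, -0.1666, 0.0703]
tool_rot: [[-0.978, 0.209, 0.0], [0.209, 0.978, -0.0], [-0.0, -0.0, -1.0]]
ft_force: [0.9, 0.5, -2.8]
finger_gap: 0.0425
gripper_force: 15.0
```

send_rows --pt "0 0 -1.5 0" --pt "0 0 -2.0 0" --pt "0 0 -2.0 0" --pt "0 0 -2.0 0" --pt "0 0 -1.7 0"

```text
t: 5.95
tool_pos: [0.5414, -0.1668, 0.1638]
tool_rot: [[-0.978, 0.209, 0.001], [0.209, 0.978, -0.0], [-0.001, 0.0, -1.0]]
ft_force: [1.1, 0.2, -1.8]
finger_gap: 0.0425
gripper_force: 15.0
```

send_rows --pt "0 0 -1.3 0" --pt "0 0 -0.7 0" --pt "0 0 -0.2 0" --pt "0 0 0 0" --pt "0 0 0 0"

```text
t: 6.45
tool_pos: [0.5407, -0.1664, 0.1829]
tool_rot: [[-0.978, 0.209, -0.001], [0.209, 0.978, 0.0], [0.001, -0.0, -1.0]]
ft_force: [-1.0, 0.3, -2.0]
finger_gap: 0.0427
gripper_force: 15.0
```

send_rows --pt "0 0 0 0" --pt "0 0 0 0" --pt "0 0 0 0" --pt "0 0 0 0" --pt "0 0 0 0"

```text
t: 6.95
tool_pos: [0.5412, -0.1665, 0.1835]
tool_rot: [[-0.978, 0.209, -0.0], [0.209, 0.978, -0.0], [0.0, -0.0, -1.0]]
ft_force: [-0.8, -0.2, -2.8]
finger_gap: 0.0427
gripper_force: 15.0
```

```bash
python3 - <<'E'
from h import *
s=get_state();print(s["t"],s["tool_pos"],s["finger_gap"],s["gripper_force"],s["ft_force"])
a=cv2.resize(imaging.grab_frame("side")[150:384,100:400,::-1],None,fx=1.3,fy=1.3)
b=cv2.resize(imaging.grab_frame("wrist")[:,:,::-1],(400,300));b=cv2.copyMakeBorder(b,0,a.shape[0]-300,0,0,0)
cv2.imwrite("pics/end.png",np.hstack([a,b]))
E
```

```text
6.95 [ 0.54115384 -0.16652255  0.18353887] 0.04268810775193427 14.999689785763621 [-0.81062659 -0.19191333 -2.79507802]
```

View pics/end.png

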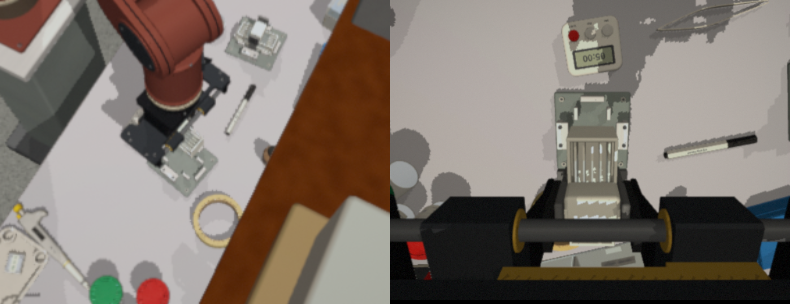

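The wrist view (right panel) shows the cassette between the fingers near (595,160), clear of the empty dock. The timer, marker and other cassette have not moved.

```bash
python3 -c "from rig import sign_off; print(sign_off())"
```

```text
the job is handed in; nothing more can be done
None
```

Job handed in at about 7 s: cassette_2, the due one, was unlatched, lifted straight out and is held by its pinched catches, level, with its underside about 15 cm above the counter; cassette_1 stayed in its dock and nothing else appeared disturbed in the last pictures.

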